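# Load a slide holder beneath the stage clip

### The job

Load the slide holder into the grey slide stage: with one fingertip hold the long bar of the spring clip pressed down so that its nose lifts, and keep it down while the other fingertip pushes the holder by its upright tab along the channel, beneath the nose, fully home against the end stop. Then let the clip go so that its nose clamps the holder, and move clear. Only push the holder, never lift it, and leave everything else where it stands.

Things in the scene. Friction and masses are not known exactly. Their poses are not given: they have to be found in the camera images.
- stage: Grey slide-loading stage fixed to the table, a plate 200 (x) x 150 (y) x 12 mm; origin at the centre of its underside, x the loading direction (roughly away from the robot), y left, z up. A channel along x, centred on y = -25 mm, runs on its deck between two rails 5 mm high (inner faces y = -44.5, -5.5 mm). The holder is home when its origin is at x = 35, y = -25 mm of the stage.
- stop (a point): Foot of the upright end stop's near face, at the far end of the channel: x = +75, y = -25, z = 12 mm of the stage. The stop is 45 mm wide, 10 mm thick and 14 mm high. The holder's leading edge must come against it.
- holder: Loose aluminium slide holder lying in the channel, about 90 g: a flat plate 80 (x) x 36 (y) x 8 mm with a glass slide in its top and an upright push tab on its near end. Origin: centre of the plate's underside; leading edge at x = +40 mm; axes as the stage's. It starts 28 to 44 mm short of home, its leading edge just short of the clip's nose.
- holder_tab (a point): Middle of the near (-x) face of the holder's upright push tab, 23 mm above the holder's underside, at its x = -40 mm. The tab is 30 mm wide, 5 mm thick; its top is 38 mm above the holder's underside (50 mm above the table).
- clip (a joint): Angle (rad) of the steel spring clip, a rocker on a shaft along stage x at y = +15, z = 23 mm. 0 = at rest, its nose low over the channel, barring the holder. Pressing its press bar down raises the nose and the value, to 0.42 at the stop; above 0.2 the holder passes beneath, 0.30 to 0.40 is good. Springs back; pressing takes 4 to 6 N. Let go on a holder it reads about 0.17.
- clip_pad (a point): Centre of the top face of the clip's press bar, a ribbed steel plate 100 mm long (stage x = -85 to +15 mm), 34 mm wide, left of the shaft; this point is 25 mm from the shaft axis. At rest the bar slopes up to the left by 0.36 rad (point at stage y = 38, z = 33 mm; outer edge z = 37 mm); at 0.36 it lies level, top at z = 24.5 mm, point at y = 40 mm.
- clip_nose (a point): Middle of the underside of the clip's nose, an 8 mm thick round bar from stage x = 52 to 68 mm at y = -14 mm, over the left edge of the channel. At rest it hangs 3 mm above the deck (z = 15 mm), so the 8 mm thick holder cannot pass; at clip 0.36 it is 13 mm above the deck.
- spare_holder: A second slide holder of the same shape (80 x 36 mm, 38 mm tall at its tab), lying on the table beside the stage, not to be used. Origin: centre of its underside. Leave alone.
- oil_bottle: Small amber bottle with black cap, 22 mm across, 52 mm tall, standing on the stage's deck near its far left corner. Origin: centre of its underside. Leave alone.
- tube_stand: White 42 x 42 x 26 mm block with one capped tube in it, 76 mm tall, on the table to the left of the stage. Origin: centre of its underside. Leave alone.
- orange_rack: Orange rack of capped tubes, 200 x 88 mm, 104 mm tall, right of the stage. Origin: centre of its underside. Leave alone.
- white_rack: White rack of capped tubes, 200 x 88 mm, 104 mm tall, left of the stage. Origin: centre of its underside. Leave alone.
- mouse: Black computer mouse, 100 x 60 x 32 mm, beyond the stage. Origin: centre of its underside. Leave alone.
- specimen_jar: Clear jar with yellow lid, 60 mm across, 75 mm tall, beyond the stage. Origin: centre of its underside. Leave alone.
- slide_box: Cardboard slide box, 85 x 95 x 34 mm, beyond the stage. Origin: centre of its underside. Leave alone.
Not all that is in view belongs to the job. Leave any blue or purple look-alike of the holder alone.

How it is judged:
On the way, in this order (a step that is already met when the one before it is completed fails the run):
1. the clip's bar is held down by a finger, its nose raised clear, while the holder is still short of it (value of joint clip above 0.22 rad and contact force between the fingers and clip above 1 N and x of holder in the frame of stage below 0.012 m), for 0.2 s.
2. the holder is pushed home beneath the nose while a finger still holds the clip open (value of joint clip above 0.205 rad and contact force between the fingers and clip above 1 N and x of holder in the frame of stage above 0.032 m), for 0.1 s.
At the end, for the whole second after the job is handed in: The holder lies flat in the channel within 3 mm of the end stop, under the clip's nose, which has come down on it and clamps it with more than 1 N; it is at rest (x of holder in the frame of stage between 0.032 and 0.038 m and y of holder in the frame of stage between -0.029 and -0.021 m and angle between the x axis of holder and the x axis of stage, either way round below 0.08 rad and angle between holder's own z axis and vertical below 0.05 rad and value of joint clip between 0.12 and 0.205 rad and contact force between clip and holder above 1 N and linear speed of holder below 0.01 m/s); the robot touches nothing.
It fails at once if the holder is lifted more than 8 mm off the deck, or tipped more than 0.25 rad (height (world z) of holder above 0.02 m or angle between holder's own z axis and vertical above 0.25 rad).
It fails at once if anything else on the table (spare holder, oil bottle, tube stand, orange rack, white rack, mouse, specimen jar, slide box) is moved more than 20 mm (distance of any of spare_holder, oil_bottle, tube_stand, orange_rack, white_rack, mouse, specimen_jar, slide_box from where it was at the start of the episode above 0.02 m).
It also fails if it takes over 48 s, if anything falls off the work surface, if the arm or the gripper's body presses on something with over 40 N, if the wrist force passes 120 N, or if a joint passes its speed limit or range.

### The arm

A 7-joint arm with a two-finger parallel gripper is mounted at the origin on the work surface. World frame = base frame: x ahead of the robot, y to its left, z up, the work surface at z = 0. Lengths are in m, angles in rad, forces in N, time in s.
With the tool pointing down it reaches from about 0.425 to 0.925 m from the base axis. Payload 6.8 kg.
Tool frame: the origin (TCP) lies midway between the tips of the shut fingers; the grasp point (between the pads) lies 19 mm behind it; z points along the fingers, y is the line along which they close (so a half turn about z gives the same grasp; the last joint's range is limited). The gripper opens to 88 mm and grips with 3 to 60 N. Pads are 20 mm wide; open, the fingers measure 115 mm over their backs; the gripper's body (75 mm by 178 mm) begins 61 mm behind the grasp point.
Start: joints at [-1.293, 0.477, 0.022, 1.555, -0.011, 1.109, -0.083], TCP at [0.254, 0.625, 0.223] pointing down, gripper open.
Joint ranges: [-2.96, 2.96], [-0.34, 2.1], [-1.41, 1.46], [0.24, 2.44], [-1.37, 4.51], [0.17, 1.92], [-2.96, 2.96]. Speed limits (rad/s): [2.39, 2.39, 3.14, 3.14, 3.14, 3.14, 3.14].

### API

Orientations are given as a rotation vector (axis times angle).
In Python, from plant import monitor, vision, robot gives the robot as it stands. The module is installed in compiled form; this text tells all that it offers.
- The arm moves only by the tool servo_tool, never from a script. Its argument "targets" is one flat list of numbers, 7 for each row, row after row: the shift along the tool's x, y, z in mm, then the turn, a rotation vector about the tool's x, y, z in rad, then the opening in per cent of the stroke, from 0 (shut) to 100 (fully open). In form: [dx, dy, dz, ax, ay, az, jaw, dx, dy, dz, ax, ay, az, jaw, ...]. A call has 1 to 5 rows; each row shifts and turns the commanded pose from where the row before left it, along the tool's axes as they then stand; what a row does not reach is not made up. A row lasts 1/12 s, in which the tool goes at most 41.7 mm and 7.16 degrees, less where a joint would pass 70% of its speed; a pose out of reach is approached as far as the arm can. A call is refused whole if a number of a shift passes 41.7 or a number of a turn 0.125, either way. A call with a gripper value outside its range is refused whole. The fingers move at their own pace and stop on an object; "squeeze" is the grip in N (left out, the last holds). Time passes only in rows, so rows that do not move let the fingers close. It gives the time, the measured TCP pose, the force, the opening and the grip force at its end, in the units of the state.
- monitor.sense(): the state, without advancing time (a new reading comes with each control period).
- vision.snapshot(name): name is "scene" or "side" or "wrist"; returns (picture, depth): 420x560x3 uint8, red, green, blue; 420x560 float32, m along the optical axis (not along the pixel's ray), 0 where there is no reading.
- vision.get_calibration(name): a dict with "mtx" (3x3 intrinsics, pixels), "k1" (the pictures are not rectified: a ray, as slopes to the right and down, at radius r is drawn at 1 + k1 r^2 times it, then the intrinsics apply), "extrinsics" (4x4, takes a point from world to camera coordinates). Camera axes: x right, y down, z forward; pixel columns grow to the right and rows downward; lengths in m; the calibration is good to about 2 mm. A picture is of the moment at which its call begins: read the wrist's pose just before it. get_calibration takes no time and is no camera call; for the wrist camera it gives the pose at the moment of the call.
- robot.close_job(): hands the job in; it is judged then, once.
The state is a dict: "time_s": time; "joints": joint angles; "joint_vel": joint speeds; "effort": joint torques, N m; "eef_pos": TCP position; "eef_rot": TCP orientation; "contact_force": force on the tool from outside, world axes, zero at the start; "wrist_torque": the same for the moment, N m; "opening": finger opening in m; "grip_force": force on a finger pad.
Only numpy, scipy, OpenCV 4.12 (cv2) and the standard library are available. Lean on these libraries where they do the work, as an engineer would, in place of code of your own. Each camera call takes 0.05 s, during which the arm holds its last target. There are 200 camera calls.

## Working session

There is one attempt and no reset: what is moved stays moved. The work goes in short steps, Python scripts to look and compute and a tool call to move; the robot and the scene stay as the last step left them, time stands still between calls to the robot, and variables do not carry over. Pictures are saved under pics/ and viewed, at most 10 in all, crops included, and the job is handed in when it is done.

Besides the shell and the picture viewer there is one more tool, called after ">>>" as a command line: name --argument value ..., lists and objects as JSON in quotes. servo_tool: Moves the arm, as the interface text tells. Its arguments: {"type":"object","properties":{"targets":{"type":"array"},"squeeze":{"type":"number"}},"required":["targets"]}

```bash
mkdir -p pics; cat > h.py <<'E'
import numpy as np,cv2
from scipy.spatial.transform import Rotation as R
from plant import monitor,vision,robot
def snap(n):
    c=vision.get_calibration(n); p,d=vision.snapshot(n); return p,d,c
def ray(c,u,v):
    K=np.array(c['mtx'],float);k=c['k1'];E=np.array(c['extrinsics'],float)
    x=np.array([(u-K[0,2])/K[0,0],(v-K[1,2])/K[1,1]]);r=np.linalg.norm(x);s=r
    for _ in range(20): s=r/(1+k*s*s)
    x=x*(s/r if r>0 else 1)
    return -E[:3,:3].T@E[:3,3], E[:3,:3].T@np.array([x[0],x[1],1.])
def onplane(c,u,v,z):
    o,d=ray(c,u,v); return o+d*(z-o[2])/d[2]
def depthpt(c,d,u,v):
    o,r=ray(c,u,v); return o+r*d[int(v),int(u)]
def proj(c,P):
    E=np.array(c['extrinsics'],float);K=np.array(c['mtx'],float)
    q=E[:3,:3]@np.array(P)+E[:3,3];x=q[:2]/q[2];x=x*(1+c['k1']*(x@x))
    return K[0,0]*x[0]+K[0,2],K[1,1]*x[1]+K[1,2]
def pointmap(c,d):
    K=np.array(c['mtx'],float);E=np.array(c['extrinsics'],float)
    v,u=np.mgrid[:d.shape[0],:d.shape[1]]
    x=np.stack([(u-K[0,2])/K[0,0],(v-K[1,2])/K[1,1]],-1);r=np.linalg.norm(x,axis=-1);s=r.copy()
    for _ in range(20): s=r/(1+c['k1']*s*s)
    x=x*(s/np.maximum(r,1e-9))[...,None]
    q=np.concatenate([x*d[...,None],d[...,None]],-1)
    return (q-E[:3,3])@E[:3,:3]
def save(n,p): cv2.imwrite('pics/'+n+'.png',p[...,::-1])
E
python3 - <<'E'
from h import *
for n in ['scene','side']:
    p,d,c=snap(n); save(n,p); np.savez(n+'.npz',p=p,d=d); print(n,-np.array(c['extrinsics'])[:3,:3].T@np.array(c['extrinsics'])[:3,3],c['k1'],(d>0).mean())
s=monitor.sense();print(s['eef_pos'],s['eef_rot'],s['contact_force'],s['opening'],R.from_rotvec(s['eef_rot']).as_matrix())
print(np.array(vision.get_calibration('wrist')['extrinsics']))
a=np.vstack([cv2.imread('pics/%s.png'%n) for n in ['scene','side']])
E
```

```text
scene [1.3322582  0.43322497 0.62217261] 0.01542112699760768 0.9959736394557823
side [0.53054209 0.80907259 0.96134952] -0.016926085784709922 0.9959778911564626
[0.25380111 0.62488786 0.22181699] [-6.02030924e-01 -3.08320020e+00  2.51901867e-03] [-0.54161016 -0.54357612 -0.56976855] 0.08745270389959532 [[-9.26546347e-01  3.76180339e-01 -4.68760724e-04]
 [ 3.76180603e-01  9.26545074e-01 -1.54249653e-03]
 [-1.45928928e-04 -1.60553322e-03 -9.99998700e-01]]
[[ 0.37599809  0.92661717 -0.00246199 -0.67477123]
 [ 0.88430045 -0.3580307   0.29971108 -0.03795275]
 [ 0.27683596 -0.11486794 -0.95402684  0.39158577]
 [ 0.          0.          0.          1.        ]]
```

View pics/scene.png

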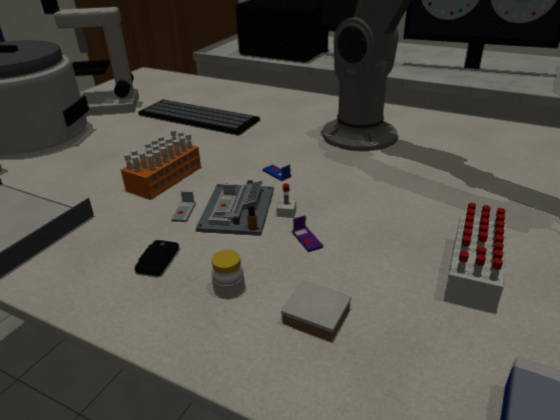

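View pics/side.png

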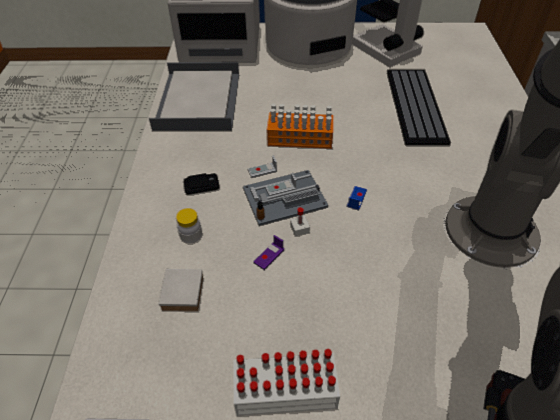

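The side view shows four things that could pass for the holder. The one in the stage channel is at (275,186). The grey spare on the table is at (262,170), a blue one at (357,197) and a purple one at (270,252). I choose the one in the stage channel and will check it in a close crop. The stage spans about (243–328, 170–222).

```bash
python3 - <<'E'
from h import *
for n,ctr in [('side',(285,197)),('scene',(237,207))]:
    f=np.load(n+'.npz');c=vision.get_calibration(n);d=f['d'];P=pointmap(c,d)
    C=P[ctr[1],ctr[0]];print(n,C)
    near=np.linalg.norm(P[...,:2]-C[:2],axis=-1)<0.16
    z=P[...,2]; print(np.histogram(z[near],bins=np.arange(-.01,.07,.004)))
    m=near&(z>0.007)&(z<0.0165)
    g=f['p'].astype(int);
    m8=(m*255).astype(np.uint8); num,l,st,ce=cv2.connectedComponentsWithStats(m8)
    k=1+np.argmax(st[1:,4]);Q=P[l==k][:,:2].astype(np.float32)
    r=cv2.minAreaRect(Q*1000);print(r,st[k]);print(cv2.boxPoints(r))
    # tall points
    m=near&(z>0.04)&(z<.09)
    num,l,st,ce=cv2.connectedComponentsWithStats((m*255).astype(np.uint8))
    for k in range(1,num):
        if st[k,4]>3: q=P[l==k];print('tall',ce[k],st[k,4],q.mean(0),q[:,2].max())
p=cv2.imread('pics/side.png')[155:275,230:380];cv2.imwrite('pics/c1.png',cv2.resize(p,(750,600),interpolation=cv2.INTER_CUBIC))
E
```

```text
side [ 0.53690863 -0.09393327  0.02620662]
(array([   7,  886, 2840,  608,  575, 1258,  428,  293,  300,  193,  126,
        107,   50,   23,   30,   13,   11,   12,   23]), array([-0.01 , -0.006, -0.002,  0.002,  0.006,  0.01 ,  0.014,  0.018,
        0.022,  0.026,  0.03 ,  0.034,  0.038,  0.042,  0.046,  0.05 ,
        0.054,  0.058,  0.062,  0.066]))
((539.9013671875, -114.9535903930664), (201.05311584472656, 155.5355987548828), 20.430864334106445) [ 243  174   85   51 1476]
[[ 418.55154    -77.16934  ]
 [ 472.8455    -222.92084  ]
 [ 661.2512    -152.73784  ]
 [ 606.9573      -6.9863434]]
tall [292.8  177.12] 25 [ 0.51572145 -0.15100882  0.04614929] 0.05050953449902958
tall [259.32352941 206.97058824] 68 [ 0.60285032 -0.03172684  0.05322886] 0.06697468178928224
tall [299.50666667 213.49333333] 75 [4.99777053e-01 1.58718774e-05 6.38008237e-02] 0.07787307176921214
scene [ 0.5453398  -0.1099274   0.01220561]
(array([   0,  247, 3327,  291,  483, 1446,  313,  382,  357,  241,  143,
        147,   51,   56,   36,   27,   21,   15,   33]), array([-0.01 , -0.006, -0.002,  0.002,  0.006,  0.01 ,  0.014,  0.018,
        0.022,  0.026,  0.03 ,  0.034,  0.038,  0.042,  0.046,  0.05 ,
        0.054,  0.058,  0.062,  0.066]))
((540.9769897460938, -115.62690734863281), (203.1204376220703, 150.60763549804688), 19.981592178344727) [ 195  184   78   50 1535]
[[ 419.7978    -79.56117 ]
 [ 471.26312  -221.1026  ]
 [ 662.1562   -151.69264 ]
 [ 610.69086   -10.151215]]
tall [285.26732673 190.72277228] 101 [ 0.50240907 -0.00119775  0.06173456] 0.07779731754130524
tall [228.18181818 185.67272727] 55 [ 0.51603509 -0.15040615  0.04567248] 0.051910944574256164
tall [250.9375     213.38541667] 96 [ 0.60658688 -0.03249309  0.05274408] 0.06503448073636384
```

View pics/c1.png

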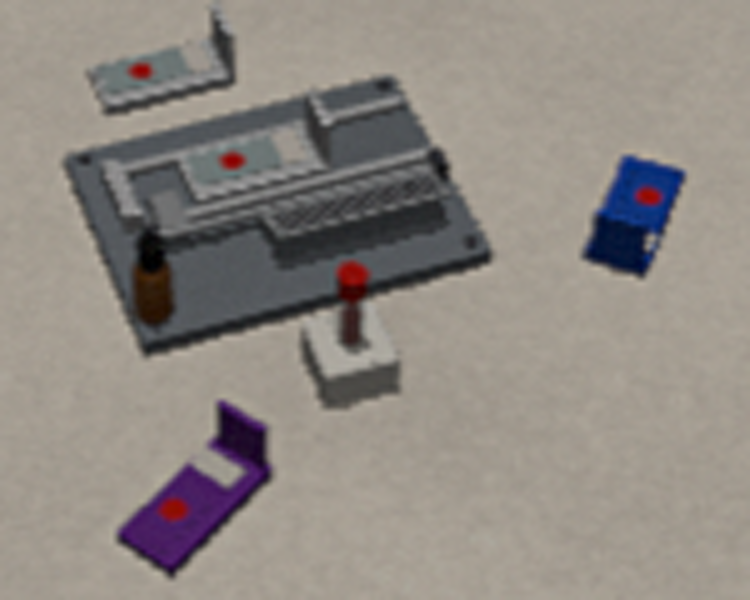

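The crop confirms it: a grey holder with a glass slide lies in the stage channel, with its tab at crop (318,125). The ribbed press bar is at crop (355,205). The stage pose agrees between the two views: (0.5405, -0.115), yaw about 20.2°, with the tab top at z = 0.050. Next I plan the approach rows.

```bash
cat >> h.py <<'E'
ST=np.array([.5405,-.1153]);YAW=np.radians(20.2)
def st2w(x,y): 
    c,s=np.cos(YAW),np.sin(YAW);return ST+np.array([c*x-s*y,s*x+c*y])
def w2st(p):
    c,s=np.cos(YAW),np.sin(YAW);d=np.array(p)[...,:2]-ST;return np.stack([c*d[...,0]+s*d[...,1],-s*d[...,0]+c*d[...,1]],-1)
def Rt(): # tool x = stage x, z down
    c,s=np.cos(YAW),np.sin(YAW);return np.array([[c,s,0],[s,-c,0],[0,0,-1.]])
E
python3 - <<'E'
from h import *
# obstacles
for n in ['side']:
    f=np.load(n+'.npz');P=pointmap(vision.get_calibration(n),f['d']);hsv=cv2.cvtColor(f['p'],cv2.COLOR_RGB2HSV)
    m=(hsv[...,0]>3)&(hsv[...,0]<14)&(hsv[...,1]>180)&(hsv[...,2]>100);m[:100]=0;m[150:]=0
    q=P[m];print('orange xy',q.min(0),q.max(0), w2st(q).min(0),w2st(q).max(0))
s=monitor.sense();R0=R.from_rotvec(s['eef_rot']);p0=np.array(s['eef_pos'])
R1=R.from_matrix(Rt());tgt=np.r_[st2w(-.075,.0075),.2]
rel=(R0.inv()*R1).as_rotvec();print('rel',rel)
C=np.array(vision.get_calibration('wrist')['extrinsics']);cam=-C[:3,:3].T@C[:3,3];print('cam in tool',R0.inv().apply(cam-p0),R0.inv().apply(C[:3,:3][2]))
N=24;way=np.array([p0,[.42,.33,.21],tgt]);L=np.r_[0,np.cumsum(np.linalg.norm(np.diff(way,axis=0),axis=1))]
Rk=R0;pk=p0
for k in range(N):
    t=(k+1)/N*L[-1];pn=np.array([np.interp(t,L,way[:,i]) for i in range(3)])
    print(np.round(Rk.inv().apply(pn-pk)*1000).astype(int),end=' ')
    pk=pn; Rk=R0*R.from_rotvec(rel*(k+1)/N)
print(rel/N)
E
```

```text
orange xy [ 0.39325803 -0.4249874   0.00355505] [0.59234263 0.80907259 0.96134952] [-0.24047192 -0.29976466] [0.30983876 0.87095568]
rel [-5.70993750e-04  1.99717927e-03  2.40336473e+00]
cam in tool [ 0.08135141  0.00097914 -0.16149357] [-2.99573219e-01 -7.58352122e-04  9.54073012e-01]
[-26 -21   1] [-28 -18   1] [-30 -15   1] [-31 -12   1] [-32  -9   1] [-33  -6   1] [-33  -2   1] [-34   1   1] [-33   4   1] [-33   8   1] [-33  -1   1] [-34   1   1] [-33   4   1] [-33   7   1] [-32  11   1] [-31  14   1] [-29  17   1] [-27  19   1] [-25  22   1] [-23  25   1] [-20  27   1] [-18  29   1] [-15  30   1] [-12  32   1] [-2.37914063e-05  8.32158029e-05  1.00140197e-01]
```

>>> servo_tool --targets '[-26,-21,1,0,0,0.1,58,-28,-18,1,0,0,0.1,58,-30,-15,1,0,0,0.1,58,-31,-12,1,0,0,0.1,58,-32,-9,1,0,0,0.1,58]'

```text
time_s: 0.52
eef_pos: [0.3363, 0.4784, 0.2172]
eef_rot: [-1.353, -2.835, 0.001]
contact_force: [0.3, -0.0, -0.5]
opening: 0.058
grip_force: 0.0
```

>>> servo_tool --targets '[-33,-6,1,0,0,0.1,58,-33,-2,1,0,0,0.1,58,-34,1,1,0,0,0.1,58,-33,4,1,0,0,0.1,58,-33,8,1,0,0,0.1,58]'

```text
time_s: 0.93
eef_pos: [0.4187, 0.3324, 0.2124]
eef_rot: [-2.012, -2.412, 0.001]
contact_force: [0.7, 0.9, 0.7]
opening: 0.0509
grip_force: 0.0
```

>>> servo_tool --targets '[-33,-1,1,0,0,0.1,58,-34,1,1,0,0,0.1,58,-33,4,1,0,0,0.1,58,-33,7,1,0,0,0.1,58,-32,11,1,0,0,0.1,58]'

```text
time_s: 1.35
eef_pos: [0.4375, 0.1657, 0.2074]
eef_rot: [-2.547, -1.839, 0.001]
contact_force: [0.5, -1.0, 0.3]
opening: 0.0508
grip_force: 0.0
```

>>> servo_tool --targets '[-31,14,1,0,0,0.1,58,-29,17,1,0,0,0.1,58,-27,19,1,0,0,0.1,58,-25,22,1,0,0,0.1,58,-23,25,1,0,0,0.1,58]'

```text
time_s: 1.77
eef_pos: [0.4557, -0.0009, 0.2026]
eef_rot: [-2.922, -1.152, -0.0]
contact_force: [0.6, 0.0, -0.1]
opening: 0.0508
grip_force: 0.0
```

>>> servo_tool --targets '[-20,27,1,0,0,0.1,58,-18,29,1,0,0,0.1,58,-15,30,1,0,0,0.1,58,-12,32,1,0,0,0.1,58,0,0,0,0,0,0,58]'

```text
time_s: 2.18
eef_pos: [0.4694, -0.1408, 0.199]
eef_rot: [3.092, 0.535, 0.001]
contact_force: [-0.8, -0.9, 0.0]
opening: 0.0508
grip_force: 0.0
```

```bash
cat > look.py <<'E'
import sys
from h import *
s=monitor.sense();T=R.from_rotvec(s['eef_rot']);p0=np.array(s['eef_pos'])
p,d,c=snap('wrist');save(sys.argv[1],p);np.savez(sys.argv[1]+'.npz',p=p,d=d,ext=c['extrinsics'])
print(s['time_s'],p0,w2st(p0)*1000,(T.inv()*R.from_matrix(Rt())).as_rotvec(),s['contact_force'],s['opening'])
E
python3 look.py w1
```

```text
2.1833 [ 0.46940288 -0.14083443  0.1989914 ] [-75.54114431   0.58582393] [ 0.00338076  0.00020442 -0.00983242] [-0.75849267 -0.90046526  0.0295327 ] 0.05084463467279137
```

View pics/w1.png

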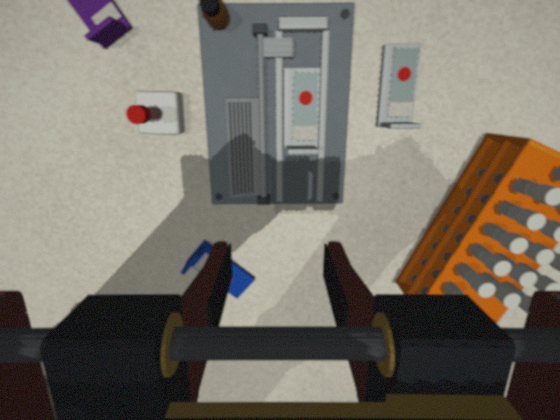

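Wrist view: the stage spans (200–352, 3–205), the holder's glass is at (303,105) and its tab at (303,152). The ribbed press bar covers (226–258, 98–195). The fingertips show at about (230,243) and (328,243). A blue look-alike sits at (220,268), so I need to check clearance from it.

```bash
cat > meas.py <<'E'
import sys
from h import *
n=sys.argv[1];f=np.load(n+'.npz');c=vision.get_calibration('wrist');c['extrinsics']=f['ext']
P=pointmap(c,f['d']);z=P[...,2];S=w2st(P)*1000;hsv=cv2.cvtColor(f['p'],cv2.COLOR_RGB2HSV)
ok=f['d']>0;vv,uu=np.mgrid[:420,:560]
m=ok&(z>.006)&(z<.017)&(np.abs(S[...,0])<125)&(np.abs(S[...,1])<95)&(vv<215)
num,l,st,ce=cv2.connectedComponentsWithStats((m*255).astype(np.uint8));k=1+np.argmax(st[1:,4])
r=cv2.minAreaRect((S[l==k]).astype(np.float32));print('stage in st frame',r, 'z',np.median(z[l==k]))
def rep(t,m):
    q=S[m];zz=z[m];print(t,m.sum(),'lo',np.percentile(q,3,axis=0).round(1),'hi',np.percentile(q,97,axis=0).round(1),'med',np.median(q,0).round(1),'z',np.percentile(zz,[3,50,97]).round(4))
box=lambda a,b,cc,e:ok&(S[...,0]>a)&(S[...,0]<b)&(S[...,1]>cc)&(S[...,1]<e)
rep('tab',box(-70,20,-45,-5)&(z>.040)&(z<.056))
rep('bar',box(-110,30,18,65)&(z>.022)&(z<.045))
rep('holder top',box(-45,60,-45,-5)&(z>.0175)&(z<.0235))
b=ok&(hsv[...,0]>105)&(hsv[...,0]<128)&(hsv[...,1]>150)&(hsv[...,2]>60)&(uu<262)&(uu>170);rep('blue',b)
rd=ok&((hsv[...,0]<6)|(hsv[...,0]>174))&(hsv[...,1]>180)&box(-60,60,-60,0);rep('red dot',rd)
o=ok&(hsv[...,0]>3)&(hsv[...,0]<14)&(hsv[...,1]>180)&(uu>395);rep('orange',o)
rep('stop',box(60,100,-55,5)&(z>.022)&(z<.030))
E
python3 meas.py w1
```

```text
stage in st frame ((-0.07955169677734375, -0.9849014282226562), (150.67630004882812, 199.810302734375), 89.6684341430664) z 0.011485041609934346
tab 186 lo [-37.  -40.2] hi [-32.5 -12.1] med [-34.6 -26.5] z [0.0442 0.0491 0.0507]
bar 3058 lo [-82.   18.9] hi [12.4 47.3] med [-32.1  33.3] z [0.0257 0.0315 0.0368]
holder top 2834 lo [-30.9 -43.3] hi [41.6 -9.2] med [  7.3 -25.9] z [0.0183 0.0197 0.0215]
blue 673 lo [-216.1   25.6] hi [-81.8 101.6] med [-190.6   52.4] z [0.0065 0.0083 0.201 ]
red dot 90 lo [  9.1 -33.5] hi [ 18.6 -25.2] med [ 14.3 -29.2] z [0.0188 0.0201 0.0217]
orange 3227 lo [-201.5 -261.2] hi [-30.6 -72. ] med [-102.5 -209.4] z [0.0053 0.0362 0.2873]
stop 828 lo [ 61.1 -46.8] hi [83.9  2.2] med [ 77.4 -18.3] z [0.0224 0.025  0.0267]
```

The wrist depth agrees: deck z = 0.0115, stage centred within 1 mm, tab near face at stage x ≈ -37 and y ≈ -25.5, bar z 26–37 mm. The blue item is clear, at x < -170. I descend to just above the bar, behind the tab.

>>> servo_tool --targets '[4,-1,25,0.003,0,-0.01,58,4,-1,29,0,0,0,58,4,-1,30,0,0,0,58,4,-1,30,0,0,0,58,4,-2,28,0,0,0,58]'

```text
time_s: 2.65
eef_pos: [0.4861, -0.1194, 0.0549]
eef_rot: [-3.084, -0.575, 0.002]
contact_force: [-0.2, -0.0, 1.2]
opening: 0.0511
grip_force: 0.0
```

>>> servo_tool --targets '[0,0,0,0,0,0,58,0,0,0,0,0,0,58]'

```text
time_s: 2.82
eef_pos: [0.4853, -0.1201, 0.0559]
eef_rot: [-3.085, -0.574, 0.006]
contact_force: [0.4, -0.1, 0.3]
opening: 0.0513
grip_force: 0.0
```

```bash
python3 look.py w2; python3 meas.py w2
```

```text
2.8167 [ 0.48528055 -0.12009913  0.05593581] [-53.48019637  14.56322589] [-0.00472384  0.00316637  0.01527755] [ 0.39919529 -0.13519699  0.25389878] 0.051285448998539984
stage in st frame ((22.38727569580078, -1.08843994140625), (127.01748657226562, 151.2608184814453), 0.5613164901733398) z 0.011529331352625852
tab 725 lo [-37.3 -39.7] hi [-32.2 -11.5] med [-33.4 -25.3] z [0.0409 0.0488 0.0505]
bar 7607 lo [-81.9  18.8] hi [13.1 47.2] med [-26.6  32.8] z [0.0257 0.0313 0.0366]
holder top 7583 lo [-31.4 -42.9] hi [41.6 -9. ] med [  8.2 -25.5] z [0.0184 0.0197 0.0214]
blue 1471 lo [-207.8   33.2] hi [-170.9   73.9] med [-190.   54.] z [0.0033 0.0077 0.0089]
red dot 420 lo [-49.9 -59.3] hi [ 19.3 -18. ] med [ 12.9 -31.8] z [0.0188 0.0203 0.1487]
orange 160 lo [-189.2 -175.4] hi [-18.5 -57.7] med [-44.7 -58.9] z [0.0072 0.142  0.1506]
stop 2268 lo [ 60.8 -46.6] hi [81.9  2.9] med [ 76.4 -17.4] z [0.0228 0.025  0.0266]
```

View pics/w2.png

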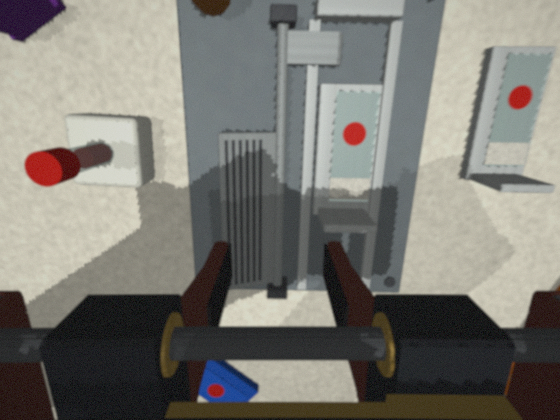

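The view shows the left fingertip at (222,243) beside the bar, which covers (220–275, 132–287). The right fingertip at (333,243) is behind the tab at (345,215). The earlier pose reading lagged, so TCP y is 8 mm too far left. I correct that, then press.

>>> servo_tool --targets '[0,4,0,-0.004,0.003,0.015,58,0,4,0,0,0,0,58,0,0,4,0,0,0,58,0,0,4,0,0,0,58,0,0,3,0,0,0,58]'

```text
time_s: 3.28
eef_pos: [0.4894, -0.1287, 0.0457]
eef_rot: [3.093, 0.548, 0.006]
contact_force: [0.3, 0.1, 0.3]
opening: 0.0511
grip_force: 0.0
```

>>> servo_tool --targets '[0,0,2,0,0,0,58,0,0,2,0,0,0,58,0,0,2,0,0,0,58,0,0,0,0,0,0,58,0,0,0,0,0,0,58]'

```text
time_s: 3.7
eef_pos: [0.4891, -0.1287, 0.0395]
eef_rot: [3.093, 0.548, 0.004]
contact_force: [-0.6, 0.3, -0.4]
opening: 0.0513
grip_force: 0.0
```

```bash
python3 look.py w3; python3 meas.py w3|grep -E "tab|bar"
```

```text
3.7 [ 0.48912313 -0.12869734  0.03950186] [-52.84291587   5.16702944] [ 0.00085911 -0.00266303 -0.0017799 ] [-0.61811913  0.2515864  -0.41766336] 0.051347509926684375
tab 1233 lo [-56.5 -39.5] hi [-32.3 -12. ] med [-34.8 -23.6] z [0.0407 0.0488 0.0548]
bar 8083 lo [-81.2  18.7] hi [13.3 47.3] med [-21.4  31. ] z [0.0257 0.0308 0.037 ]
```

>>> servo_tool --targets '[0,-1,3,0,0,0,58,0,0,3,0,0,0,58,0,0,3,0,0,0,58,0,0,2,0,0,0,58,0,0,0,0,0,0,58]'

```text
time_s: 4.17
eef_pos: [0.4888, -0.127, 0.0283]
eef_rot: [-3.092, -0.549, -0.004]
contact_force: [-1.8, 3.1, 4.6]
opening: 0.0511
grip_force: 2.1
```

>>> servo_tool --targets '[0,0,1,0,0,0,58,0,0,1,0,0,0,58,0,0,0,0,0,0,58,0,0,0,0,0,0,58]'

```text
time_s: 4.5
eef_pos: [0.4889, -0.127, 0.0267]
eef_rot: [-3.092, -0.549, -0.004]
contact_force: [-1.5, 3.2, 5.5]
opening: 0.0508
grip_force: 2.4
```

```bash
python3 look.py w4; python3 meas.py w4|grep -E "tab|bar|holder"
```

```text
4.5 [ 0.4888562  -0.12703163  0.02666599] [-52.51825116   6.82246001] [-0.00027273 -0.00295141 -0.00132458] [-1.51215637  3.17266116  5.52321511] 0.050812074730115675
tab 1520 lo [-56.2 -39.3] hi [-32.2 -12. ] med [-34.8 -23.1] z [0.0408 0.0488 0.0545]
bar 9183 lo [-80.6  18.8] hi [13.3 49.4] med [-22.4  31.8] z [0.0238 0.0257 0.0351]
holder top 9951 lo [-31.8 -43. ] hi [40.1 -9.2] med [  7.8 -26. ] z [0.0184 0.0197 0.0211]
```

View pics/w4.png

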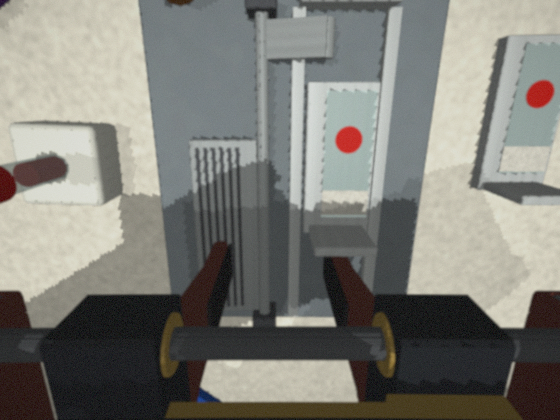

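The left finger is on the bar at (222,245), the holder has not moved and the nose looks raised at (298,38). I fit the bar slope to get the clip angle.

```bash
cat > clip.py <<'E'
import sys
from h import *
f=np.load(sys.argv[1]+'.npz');c=vision.get_calibration('wrist');c['extrinsics']=f['ext']
P=pointmap(c,f['d']);S=w2st(P)
x0=float(sys.argv[2])
m=(f['d']>0)&(S[...,0]>x0)&(S[...,0]<.01)&(S[...,1]>.026)&(S[...,1]<.045)&(P[...,2]<.045)&(P[...,2]>.015)
a=np.polyfit(S[m][:,1],P[m][:,2],1);print(m.sum(),'clip~',.36-np.arctan(a[0]),np.polyval(a,.039))
m=(f['d']>0)&(S[...,0]>.054)&(S[...,0]<.066)&(S[...,1]>-.018)&(S[...,1]<-.012);print('nose top',np.median(P[m][:,2]))
E
for n in w1 w2; do python3 clip.py $n -.03;done;python3 clip.py w4 -.03
```

```text
832 clip~ -0.010104044650151467 0.033830706207921286
nose top 0.023346792001307817
2235 clip~ -0.005546657755555295 0.033701942497716464
nose top 0.02345116288036828
2748 clip~ 0.27611355980002317 0.026264967784902254
nose top 0.030987402664253216
```

>>> servo_tool --targets '[0,0,1,0,0,0,58,0,0,1,0,0,0,58,2,0,0,0,0,0,58,2,0,0,0,0,0,58,0,0,0,0,0,0,58]'

```text
time_s: 4.97
eef_pos: [0.491, -0.1267, 0.0244]
eef_rot: [-3.093, -0.548, -0.0]
contact_force: [-4.1, 1.1, 6.1]
opening: 0.051
grip_force: 3.3
```

>>> servo_tool --targets '[2,0,0,0,0,0,58,2,0,0,0,0,0,58,2,0,0,0,0,0,58,2,0,0,0,0,0,58,0,0,0,0,0,0,58]'

```text
time_s: 5.38
eef_pos: [0.4986, -0.1247, 0.0245]
eef_rot: [3.093, 0.547, 0.001]
contact_force: [-4.8, -0.5, 6.5]
opening: 0.0506
grip_force: 3.3
```

```bash
python3 look.py w5; python3 meas.py w5|grep -E "tab|holder|red";python3 clip.py w5 -.02
```

```text
5.3833 [ 0.49857206 -0.12473189  0.02452443] [-42.60589577   5.62588268] [ 0.00079884 -0.0002488  -0.00246789] [-4.80927953 -0.50992878  6.46257751] 0.050642212625656324
tab 1501 lo [-47.1 -40.3] hi [-24.3 -12.8] med [-26.6 -23.8] z [0.0406 0.0489 0.0549]
holder top 10091 lo [-23.8 -43.6] hi [48.  -9.8] med [ 15.8 -26.6] z [0.0184 0.0197 0.0211]
1956 clip~ 0.37709025260704276 0.02371652916303192
nose top 0.033483262360961524Traceback (most recent call last):
  File "meas.py", line 15, in <module>
    b=ok&(hsv[...,0]>105)&(hsv[...,0]<128)&(hsv[...,1]>150)&(hsv[...,2]>60)&(uu<262)&(uu>170);rep('blue',b)
                                                                                              ~~~^^^^^^^^^^
  File "meas.py", line 10, in rep
    q=S[m];zz=z[m];print(t,m.sum(),'lo',np.percentile(q,3,axis=0).round(1),'hi',np.percentile(q,97,axis=0).round(1),'med',np.median(q,0).round(1),'z',np.percentile(zz,[3,50,97]).round(4))
                                        ~~~~~~~~~~~~~^^^^^^^^^^^^
    return _quantile_unchecked(
        a, q, axis, out, overwrite_input, method, keepdims, weights)
    return _ureduce(a,
                    func=_quantile_ureduce_func,
    ...<5 lines>...
                    overwrite_input=overwrite_input,
                    method=method)
    r = func(a, **kwargs)
    result = _quantile(arr,
                       quantiles=q,
    ...<2 lines>...
                       out=out,
                       weights=wgt)
    slices_having_nans = np.isnan(arr[-1, ...])
                                  ~~~^^^^^^^^^
IndexError: index -1 is out of bounds for axis 0 with size 0
```

The holder advanced 8 mm with the clip at about 0.37, and about 24 mm remain. I keep pushing.

>>> servo_tool --targets '[2,0,0,0,0,0,58,2,0,0,0,0,0,58,2,0,0,0,0,0,58,2,0,0,0,0,0,58,2,0,0,0,0,0,58]'

```text
time_s: 5.85
eef_pos: [0.5074, -0.1217, 0.0245]
eef_rot: [3.093, 0.546, -0.0]
contact_force: [-6.2, -1.4, 6.2]
opening: 0.0507
grip_force: 3.6
```

>>> servo_tool --targets '[2,0,0,0,0,0,58,2,0,0,0,0,0,58,2,0,0,0,0,0,58,2,0,0,0,0,0,58,0,0,0,0,0,0,58]'

```text
time_s: 6.27
eef_pos: [0.5156, -0.1188, 0.0246]
eef_rot: [3.092, 0.547, 0.001]
contact_force: [-4.9, -1.8, 6.3]
opening: 0.0512
grip_force: 3.3
```

```bash
python3 look.py w6; python3 meas.py w6 2>&1|grep -E "^tab|^holder";python3 clip.py w6 -.01
```

```text
6.2667 [ 0.51557041 -0.11883279  0.02462168] [-24.61611305   5.29263931] [ 0.00120466 -0.00029049 -0.00257456] [-4.8619974  -1.8180605   6.30318116] 0.051160366838631795
tab 1505 lo [-28.7 -40.4] hi [ -6.3 -13.2] med [ -8.6 -24.2] z [0.0408 0.0489 0.0548]
holder top 8375 lo [ -6.2 -43.8] hi [ 57.6 -10.3] med [ 27.4 -27.8] z [0.0185 0.0197 0.0211]
1227 clip~ 0.3788813014650237 0.023797814486764057
nose top 0.0333912797686778
```

>>> servo_tool --targets '[1,0,0,0,0,0,58,1,0,0,0,0,0,58,1,0,0,0,0,0,58,1,0,0,0,0,0,58,0,0,0,0,0,0,58]'

```text
time_s: 6.73
eef_pos: [0.5189, -0.1177, 0.0246]
eef_rot: [3.093, 0.546, 0.0]
contact_force: [-5.3, -1.6, 7.0]
opening: 0.0512
grip_force: 3.4
```

>>> servo_tool --targets '[1,0,0,0,0,0,58,1,0,0,0,0,0,58,0,0,0,0,0,0,58]'

```text
time_s: 6.98
eef_pos: [0.5209, -0.117, 0.0246]
eef_rot: [3.093, 0.546, 0.0]
contact_force: [-5.0, -2.8, 6.0]
opening: 0.0509
grip_force: 3.5
```

>>> servo_tool --targets '[1,0,0,0,0,0,58,0,0,0,0,0,0,58]'

```text
time_s: 7.15
eef_pos: [0.5217, -0.1167, 0.0247]
eef_rot: [3.093, 0.546, 0.0]
contact_force: [-5.8, -3.0, 6.4]
opening: 0.0508
grip_force: 3.5
```

```bash
python3 look.py w7; python3 meas.py w7 2>&1|grep -E "^tab|^holder";python3 clip.py w7 -.005
```

```text
7.15 [ 0.52173837 -0.11667191  0.0246584 ] [-18.08137662   5.19082992] [ 1.15495509e-03  6.24408054e-05 -2.98139248e-03] [-5.83339192 -2.98818387  6.35966502] 0.050750947906599155
tab 1502 lo [-22.4 -40.6] hi [  0.2 -13.2] med [ -2.1 -24.3] z [0.0406 0.0489 0.0547]
holder top 7386 lo [  0.  -43.9] hi [ 57.8 -10.4] med [ 29.8 -27.9] z [0.0184 0.0197 0.0211]
1051 clip~ 0.40016429991696545 0.025458357058016006
nose top 0.03334121863508756
```

>>> servo_tool --targets '[1,0,0,0,0,0,58,0,0,0,0,0,0,58]'

```text
time_s: 7.37
eef_pos: [0.5219, -0.1166, 0.0246]
eef_rot: [3.093, 0.545, -0.002]
contact_force: [-7.6, -2.5, 8.8]
opening: 0.0509
grip_force: 4.9
```

>>> servo_tool --targets '[1,0,0,0,0,0,58,0,0,0,0,0,0,58,0,0,0,0,0,0,58]'

```text
time_s: 7.62
eef_pos: [0.5219, -0.1166, 0.0245]
eef_rot: [3.094, 0.544, -0.004]
contact_force: [-9.3, -3.7, 11.4]
opening: 0.0509
grip_force: 5.7
```

```bash
python3 look.py w8; python3 meas.py w8 2>&1|grep -E "^tab|^holder"
```

```text
7.6167 [ 0.52185159 -0.11662479  0.02452876] [-17.95885048   5.19595602] [ 0.00013764  0.00251325 -0.00426753] [-9.25106457 -3.72129963 11.44865854] 0.05088360323932633
tab 1489 lo [-22.3 -40.6] hi [  0.3 -13.2] med [ -1.9 -24.3] z [0.0408 0.0489 0.0549]
holder top 7398 lo [  0.1 -43.9] hi [ 57.9 -10.4] med [ 29.9 -28. ] z [0.0185 0.0197 0.0211]
```

View pics/w8.png

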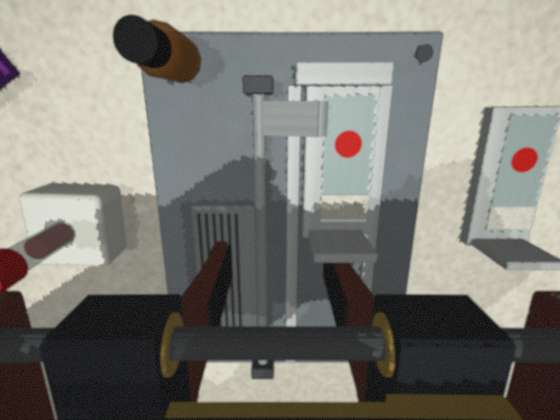

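The holder's leading edge is against the stop at (345,82), with the nose over it at (308,118). TCP motion has stalled and the force has risen, so it is home. I back off the tab, then release the clip slowly upward.

>>> servo_tool --targets '[-2,0,0,0,0,0,58,-3,0,0,0,0,0,58,-3,0,0,0,0,0,58,0,0,0,0,0,0,58]'

```text
time_s: 8.0
eef_pos: [0.52, -0.1176, 0.0257]
eef_rot: [3.092, 0.547, 0.011]
contact_force: [1.4, 0.1, 6.2]
opening: 0.051
grip_force: 2.8
```

>>> servo_tool --targets '[0,0,-1.5,0,0,0,58,0,0,-1.5,0,0,0,58,0,0,-1.5,0,0,0,58,0,0,-2,0,0,0,58,0,0,-2,0,0,0,58]'

```text
time_s: 8.42
eef_pos: [0.5166, -0.117, 0.0328]
eef_rot: [-3.093, -0.548, -0.001]
contact_force: [-0.7, -0.1, -1.1]
opening: 0.0506
grip_force: 0.0
```

>>> servo_tool --targets '[0,0,-3,0,0,0,58,0,0,-4,0,0,0,58,0,0,-15,0,0,0,58,0,0,-25,0,0,0,58,-5,0,-25,0,0,0,58]'

```text
time_s: 8.83
eef_pos: [0.5128, -0.1185, 0.1057]
eef_rot: [3.093, 0.549, 0.002]
contact_force: [0.4, -0.3, 0.6]
opening: 0.0505
grip_force: 0.0
```

>>> servo_tool --targets '[-15,0,-25,0,0,0,58,-15,0,-20,0,0,0,58,0,0,0,0,0,0,58,0,0,0,0,0,0,58,0,0,0,0,0,0,58]'

```text
time_s: 9.25
eef_pos: [0.4849, -0.1284, 0.1497]
eef_rot: [-3.093, -0.549, -0.005]
contact_force: [0.7, 0.0, -0.2]
opening: 0.0511
grip_force: 0.0
```

```bash
python3 look.py w9; python3 meas.py w9 2>&1|grep -E "^tab|^holder|^stage";python3 clip.py w9 -.07
```

```text
9.25 [ 0.48489394 -0.12836528  0.14965462] [-56.69732085   6.93899535] [ 0.00035596 -0.00294061 -0.00092003] [ 0.65809018  0.04060519 -0.18747458] 0.051129732645375514
stage in st frame ((11.774131774902344, -1.0070037841796875), (150.92221069335938, 176.47491455078125), 89.71070861816406) z 0.011504500788160125
tab 265 lo [ -4.7 -41. ] hi [ -0.  -12.8] med [ -2.3 -27.2] z [0.0416 0.0491 0.0504]
holder top 2940 lo [  0.6 -43.9] hi [ 57.7 -10.5] med [ 29.3 -27.8] z [0.0183 0.0197 0.0213]
1921 clip~ 0.1692373764745187 0.0290793478325864
nose top 0.02810488847234481
```

View pics/w9.png

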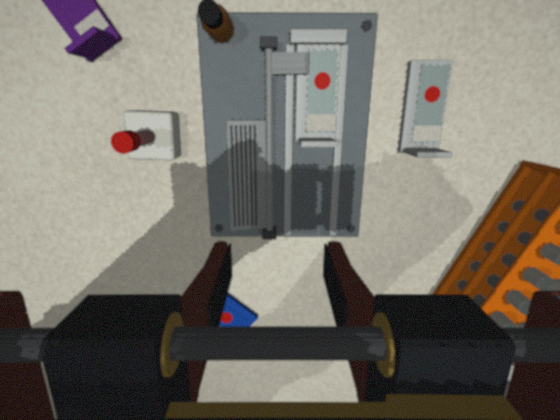

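The holder is against the stop at (320,42), clamped by the nose at (290,62). The clip reads about 0.169, as expected on a holder, and the arm is clear. I hand the job in.

```bash
python3 -c "
from plant import robot;print(robot.close_job())"
```

```text
the job is handed in; nothing more can be done
None
```

The holder is home against the end stop and clamped by the clip (about 0.17 rad, holder x about 35 mm); nothing else was touched, the arm is clear, and the job is handed in, though it returned no verdict.

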